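# Find the stamped parts crate and push it over the dispatch line

### The arm

A 6-joint arm with a two-finger parallel gripper is mounted at the origin on a cart in front of the work surface, level with it; the furniture and walls round the work are solid. World frame = base frame: x ahead of the robot, y to its left, z up, the work surface at z = 0. Lengths are in m, angles in rad, forces in N, time in s.
With the tool pointing down it reaches from about 0.35 to 0.775 m from the base axis. Payload 7.3 kg.
Tool frame: the origin (TCP) lies midway between the tips of the shut fingers; the grasp point (between the pads) lies 19 mm behind it (robot.grasp_offset is the z of the grasp point in the tool frame, in m); z points along the fingers, y is the direction in which the jaws open and shut (so a half turn about z gives the same grasp; the last joint's range is limited). The gripper opens to 92 mm and grips with 3 to 60 N. Pads are 19 mm wide; open, the fingers measure 130 mm over their backs; the gripper's body (75 mm by 190 mm) begins 47 mm behind the grasp point.
Start: joints at [-1.294, 0.342, 1.524, -0, 1.275, -0.146], TCP at [0.215, -0.479, 0.227] pointing down, gripper open.
Joint ranges: [-2.53, 2.53], [-0.77, 2.02], [0.04, 2.7], [-1, 4.14], [0.28, 2.66], [-3.11, 3.11]. Speed limits (rad/s): [2.57, 2.57, 3.14, 3.14, 3.14, 3.14].

### API

Orientations are given as [roll, pitch, yaw] about the fixed x, y, z axes, in that order (R = Rz(yaw) Ry(pitch) Rx(roll)).
In Python, from cell import observe, imaging, workorder, robot gives the robot as it stands. The module is installed in compiled form; this text tells all that it offers.
- The arm moves only by the tool send_rows, never from a script. Its argument "series" is a list of rows, each a list of 7 numbers: the shift along the tool's x, y, z in m, then the turn, a rotation vector about the tool's x, y, z in rad, then the closure, from 0 (fully open) to 1 (shut). A call has 1 to 5 rows; each row shifts and turns the commanded pose from where the row before left it, along the tool's axes as they then stand; what a row does not reach is not made up. A row lasts 1/12 s, in which the tool goes at most 41.7 mm and 7.16 degrees, less where a joint would pass 70% of its speed; a pose out of reach is approached as far as the arm can. A call is refused whole if a number of a shift passes 0.0417 or a number of a turn 0.125, either way. A call with a gripper value outside its range is refused whole. The fingers move at their own pace and stop on an object; "newtons" is the grip in N (left out, the last holds). Time passes only in rows, so rows that do not move let the fingers close. It gives the time, the measured TCP pose, the force and the opening at its end, in the units of the state.
- observe(): the state, without advancing time (a new reading comes with each control period).
- imaging.read_camera(name): name is "scene" or "top" or "wrist"; returns a dict with "color" (420x560x3 uint8, red, green, blue), "range_z" (420x560 float32, m along the optical axis (not along the pixel's ray), 0 where there is no reading), "vfov" (degrees; the focal length in pixels is half the picture's height over the tangent of half this angle, whatever the lens; pixels are square), "cx", "cy" (the principal point, pixels), "T" (4x4, takes a point from camera to world coordinates). Camera axes: x right, y down, z forward; pixel columns grow to the right and rows downward; lengths in m; the calibration is good to about 2 mm. A picture is of the moment at which its call begins.
- workorder.hand_in(): hands the job in, once; it reports no verdict.
The state is a dict: "time": time; "qpos": joint angles; "qvel": joint speeds; "joint_efforts": joint torques, N m; "tool_pos": TCP position; "tool_rot": TCP orientation; "contact_force": force on the tool from outside, world axes, zero at the start; "torque": the same for the moment, N m; "opening": finger opening in m.
Only numpy, scipy, OpenCV 4.12 (cv2) and the standard library are available. Lean on these libraries where they do the work, as an engineer would, in place of code of your own. Each camera call takes 0.05 s, during which the arm holds its last target.

### The job

One of the two small wooden crates is stamped underneath. Without gripping or lifting anything, push the crate on your left over onto its back, away from you, then the one on your right likewise, so that you see both undersides. Then push the stamped crate, still lying on its back, straight ahead until all of it is just past the metal dispatch strip, by no more than 5 cm; leave the other crate where it fell and the things around in their places.

Things in the scene. Friction and masses are not known exactly. Their poses are not given: they have to be found in the camera images.
- crate_stamped: Left or right crate, with a stamp underneath (dark ring 50 mm wide with an 86 mm bar, unseen while it stands). Open-topped wooden slat crate, 70 mm deep (x), 120 wide (y), 118 high (z), 0.26 to 0.5 kg. Origin: centre of the underside, at skid level; z to the open top, x away from the robot (within 12 deg) while it stands. On its back: 70 mm high, underside to the robot, x axis down.
- crate_plain: The other crate, unstamped, same make, size and axes. Both have 5 mm high skids along the front and back bottom edges. No stop holds them: a slow push away from the robot 105 mm up (top slat: 79 to 118 mm) rocks a crate about its back skid, nearly without slip; past 31 deg of tilt it falls over by itself. Pushed 35 mm up when lying, it slides.
- dispatch_line: The dispatch line: a flat aluminium strip 20 mm wide and 620 mm long, under 1 mm thick, fixed across the worktop beyond the crates; it does not hinder sliding. Origin: middle of its far edge; x points away from the robot across the strip (within 7 degrees), y along it. A point is past the line when its x in this frame is above 0.
- foot_left (a point): On crate_stamped: middle of its left (+y) end at the level of the underside.
- foot_right (a point): On crate_stamped: middle of its right (-y) end at the level of the underside.
- mouth_left (a point): On crate_stamped: middle of its left (+y) end at the top rim, 118 mm above foot_left along the crate's z.
- mouth_right (a point): On crate_stamped: middle of its right (-y) end at the top rim, 118 mm above foot_right along the crate's z.
- steel_offcut: Loose bare steel bar offcut, 20 x 85 x 12 mm, lying lengthwise between the crates; a bystander. Origin: centre of its underside, its y along its length.
- rubber_block: Loose black rubber block, 22 x 30 x 20 mm, between the crates and a little farther away; a bystander. Origin: centre of its underside.
- arrow_magnet: Loose flat red arrow-shaped welding magnet, 75 x 100 x 16 mm, to the right of the crates; a bystander. Origin: centre of its underside.

How it is judged:
By the outcome, as a careful person would: the job done as asked, in the order asked, and still so for the second after the job is handed in, with the robot touching nothing.
It also fails if it takes over 72 s, if anything falls off the work surface, if the arm or the gripper's body presses on something with over 40 N, if the wrist force passes 120 N, or if a joint passes its speed limit or range.

## Working session

There is one attempt and no reset: what is moved stays moved. The work goes in short steps, Python scripts to look and compute and a tool call to move; the robot and the scene stay as the last step left them, time stands still between calls to the robot, and variables do not carry over. Pictures are saved under pics/ and viewed, and the job is handed in when it is done.

Besides the shell and the picture viewer there is one more tool, called after "Request:" as name(argument=value, ...), one argument or row to a line, values as JSON. send_rows: Moves the arm, as the interface text tells. Its arguments: {"type":"object","properties":{"series":{"type":"array","items":{"type":"array","items":{"type":"number"}}},"newtons":{"type":"number"}},"required":["series"]}

```bash
mkdir -p pics
cat > h.py <<'E'
import numpy as np, cv2
from cell import observe, imaging, workorder, robot
def cap(n,tag,save=True):
    d=imaging.read_camera(n)
    np.savez(f'{tag}.npz',**{k:np.array(v) for k,v in d.items()})
    cv2.imwrite(f'pics/{tag}.png',cv2.cvtColor(d['color'],cv2.COLOR_RGB2BGR))
    return d
def load(tag): return dict(np.load(f'{tag}.npz'))
def cloud(d):
    z=d['range_z'];h,w=z.shape;f=h/2/np.tan(np.radians(float(d['vfov']))/2)
    v,u=np.mgrid[:h,:w]
    P=np.stack([(u-d['cx'])/f*z,(v-d['cy'])/f*z,z,np.ones_like(z)],-1)@d['T'].T
    P=P[...,:3];P[z==0]=np.nan
    return P
def R():
    from scipy.spatial.transform import Rotation as Ro
    s=observe(); return Ro.from_euler('xyz',s['tool_rot']).as_matrix(),np.array(s['tool_pos'])
E
python3 - <<'E'
from h import *
for n in ['scene','top','wrist']:
    d=cap(n,n+'0'); print(n,d['T'].round(3).tolist(),d['vfov'],d['cx'],d['cy'])
s=observe();print({k:np.round(v,3).tolist() for k,v in s.items()});print(R()[0].round(3))
E
```

```text
scene [[-0.904, -0.325, 0.277, 0.248], [-0.427, 0.708, -0.562, 0.525], [-0.014, -0.627, -0.779, 0.955], [0.0, 0.0, 0.0, 1.0]] 49.40367564758017 278.9127456581608 202.6316142974343
top [[0.008, -0.994, 0.106, 0.453], [-1.0, -0.006, 0.02, -0.092], [-0.019, -0.106, -0.994, 1.347], [0.0, 0.0, 0.0, 1.0]] 49.516946264850304 282.5828394108326 210.88337689205784
wrist [[0.41, -0.875, -0.257, 0.284], [-0.912, -0.394, -0.114, -0.447], [-0.002, 0.281, -0.96, 0.385], [0.0, 0.0, 0.0, 1.0]] 60.13346786244 286.40294313697297 210.63268243172962
{'time': 0.15, 'qpos': [-1.294, 0.343, 1.525, -0.0, 1.275, -0.146], 'qvel': [-0.0, -0.001, -0.002, -0.001, -0.001, 0.001], 'joint_efforts': [0.001, -43.147, -24.435, 0.072, 0.054, -0.0], 'tool_pos': [0.215, -0.478, 0.226], 'tool_rot': [-3.14, -0.0, 0.423], 'contact_force': [0.467, -0.742, -0.276], 'torque': [0.015, -0.018, -0.014], 'opening': 0.092}
[[ 0.912  0.41  -0.   ]
 [ 0.41  -0.912  0.001]
 [ 0.    -0.001 -1.   ]]
```

View pics/top0.png

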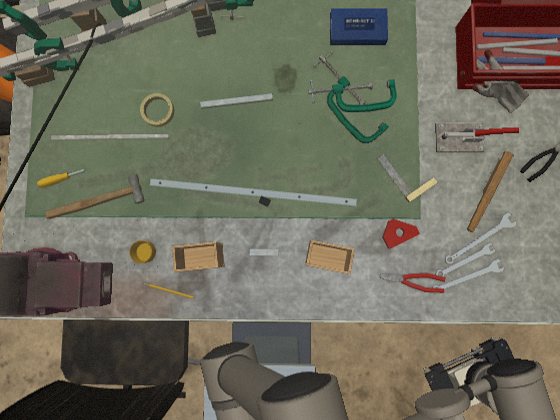

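View pics/scene0.png

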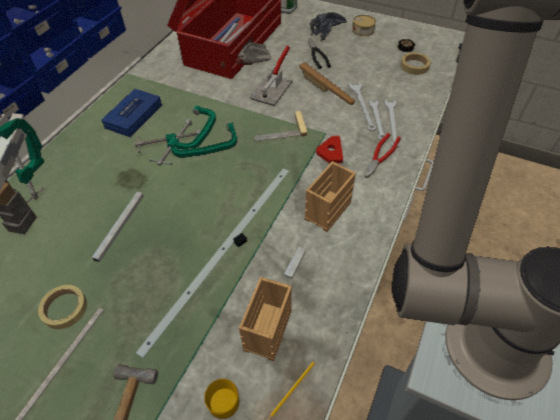

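Run:
```python
from h import *
P=cloud(load('top0'))
# height components
for zlo,zhi in [(0.1,0.13),(0.007,0.03)]:
    m=((P[...,2]>zlo)&(P[...,2]<zhi)).astype(np.uint8)
    n,l,st,c=cv2.connectedComponentsWithStats(m)
    for i in range(1,n):
        if st[i,4]>25:
            Q=P[l==i]
            r=cv2.minAreaRect(Q[:,:2].astype(np.float32)*1000)
            print(zlo,st[i].tolist(),np.round(r[0],0),np.round(r[1],0),round(r[2],1),Q[:,2].mean().round(3))
```

```text
0.1 [125, 0, 14, 16, 138] [1170.  377.] [26. 63.] 69.7 0.11
0.1 [225, 0, 24, 6, 82] [1191.   72.] [68. 15.] 89.1 0.107
0.1 [192, 3, 18, 18, 135] [1152.  164.] [32. 56.] 46.6 0.114
0.1 [467, 5, 93, 73, 581] [1010. -665.] [317. 158.] 51.2 0.111
0.1 [474, 4, 86, 8, 512] [1165. -724.] [ 11. 250.] 0.2 0.116
0.1 [37, 9, 57, 17, 263] [1131.  562.] [ 28. 158.] 18.2 0.118
0.1 [91, 25, 58, 22, 170] [1081.  402.] [  9. 177.] 16.0 0.12
0.1 [8, 26, 21, 9, 92] [1100.  698.] [ 7. 42.] 15.3 0.115
0.1 [31, 30, 14, 10, 56] [1084.  634.] [25. 31.] 35.7 0.118
0.1 [0, 42, 89, 30, 844] [1031.  620.] [ 40. 273.] 11.3 0.118
0.1 [172, 241, 47, 31, 384] [459. 169.] [ 70. 121.] 6.6 0.116
0.1 [306, 240, 49, 34, 342] [ 462. -195.] [121.  70.] 79.3 0.117
0.1 [41, 252, 15, 9, 69] [458. 568.] [31. 15.] 64.4 0.117
0.1 [101, 262, 7, 44, 157] [384. 414.] [  7. 115.] 89.1 0.117
0.1 [36, 307, 17, 9, 53] [307. 569.] [13. 33.] 31.0 0.117
0.007 [209, 4, 17, 7, 61] [1226.  142.] [ 7. 47.] 6.1 0.018
0.007 [328, 12, 59, 36, 243] [1124. -271.] [198.  85.] 60.7 0.018
0.007 [221, 14, 22, 6, 46] [1198.   98.] [64. 17.] 83.7 0.019
[... 1650 characters left out ...]
2.8 0.019
0.007 [221, 243, 3, 24, 29] [465. 110.] [67.  2.] 6.4 0.018
0.007 [481, 243, 9, 11, 30] [ 490. -656.] [18. 33.] 65.3 0.01
0.007 [183, 245, 32, 23, 600] [459. 179.] [58. 90.] 6.3 0.012
0.007 [309, 244, 39, 27, 693] [ 461. -198.] [103.  58.] 79.2 0.012
0.007 [26, 247, 33, 5, 110] [477. 643.] [12. 95.] 0.4 0.022
0.007 [250, 249, 29, 7, 172] [473. -11.] [18. 82.] 0.4 0.013
0.007 [65, 252, 12, 7, 54] [460. 557.] [18. 31.] 0.5 0.018
0.007 [469, 252, 14, 8, 32] [ 468. -624.] [13. 36.] 29.5 0.009
0.007 [456, 258, 15, 9, 39] [ 450. -588.] [13. 40.] 29.9 0.009
0.007 [466, 263, 38, 17, 108] [ 427. -649.] [ 27. 109.] 15.2 0.009
0.007 [380, 273, 70, 21, 559] [ 396. -447.] [201.  54.] 81.7 0.015
```

The top view shows the left crate around pixel (198,256), the right crate at (330,256), and the strip running from (151,182) to (356,202). The crate rectangles measure 70×121 mm with their tops at about 0.117 m, which matches the given sizes. Next I'll fit the strip.

```bash
cat >> h.py <<'E'
def plan(p,yaw,tilt=0):
    """tool-frame shift and rotvec from the current pose to target"""
    from scipy.spatial.transform import Rotation as Ro
    r,t=R()
    T=(Ro.from_euler('z',yaw,degrees=True)*Ro.from_euler('x',180,degrees=True)*Ro.from_euler('y',tilt,degrees=True)).as_matrix()
    print('at',t.round(4),'shift(tool now)',(r.T@(np.array(p)-t)).round(4),'shift(target axes)',(T.T@(np.array(p)-t)).round(4),'rotvec',Ro.from_matrix(r.T@T).as_rotvec().round(4))
E
python3 - <<'E'
from h import *
d=load('top0');P=cloud(d)
im=cv2.cvtColor(d['color'],cv2.COLOR_RGB2BGR)
cv2.imwrite('pics/c0.png',cv2.resize(im[165:310,130:380],None,fx=3,fy=3,interpolation=cv2.INTER_CUBIC))
# strip far/near edges by column
g=im.astype(int).mean(2)
far=[];near=[]
for u in range(156,352,4):
    v0=182+(u-151)*20/205
    col=g[int(v0)-10:int(v0)+12,u]; dg=np.diff(col)
    a=int(np.argmax(dg)); b=int(np.argmin(dg))
    far.append((u,int(v0)-10+a+.5));near.append((u,int(v0)-10+b+.5))
f=210/np.tan(np.radians(float(d['vfov']))/2)
def w(uv):
    uv=np.array(uv);r=np.c_[(uv[:,0]-d['cx'])/f,(uv[:,1]-d['cy'])/f,np.ones(len(uv))]@d['T'][:3,:3].T
    o=d['T'][:3,3];return o+r*(-o[2]/r[:,2])[:,None]
for n,e in(('far',far),('near',near)):
    W=w(e);vx,vy,x0,y0=cv2.fitLine(W[:,:2].astype(np.float32),cv2.DIST_HUBER,0,.001,.001).ravel()
    s=vx/vy;print(n,'x = %.4f + %.4f*y'%(x0-s*y0,s),np.degrees(np.arctan(-s)),np.std(W[:,0]-(x0+s*(W[:,1]-y0))))
print(w([(150,182),(356,203)]))
plan([0.40,-0.10,0.22],6.6);
E
```

```text
far x = 0.6609 + 0.0957*y -5.465576 0.006342334967292485
near x = 0.6404 + 0.0961*y -5.4870296 0.0028686631592337733
[[ 0.68063795  0.33562265  0.        ]
 [ 0.62042774 -0.28247723  0.        ]]
at [ 0.2153 -0.4785  0.2262] shift(tool now) [ 0.3237 -0.2694  0.0066] shift(target axes) [ 0.2269 -0.3547  0.0062] rotvec [-0.0011  0.      0.3076]
```

View pics/c0.png

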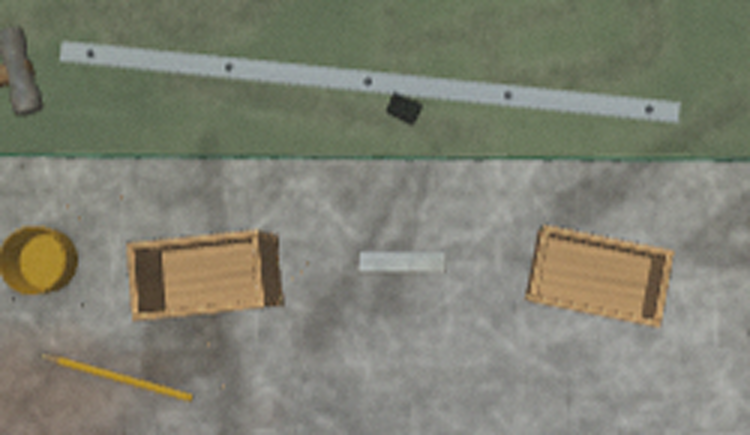

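The crop agrees: the strip is 20 mm wide and 621 mm long, and its far edge is x = 0.661 + 0.096·y. The pencil and cup lie to the left of the left crate. I'll start moving now.

Request:
send_rows(
  series=[
    [0.03,-0.025,0,0,0,0.1025,0.5],
    [0.03,-0.028,0,0,0,0.1025,0.5],
    [0.025,-0.032,0,0,0,0.1025,0.5],
    [0.022,-0.035,0,0,0,0,0.5],
    [0.022,-0.035,0,0,0,0,0.5],
  ],
)

```text
time: 0.57
tool_pos: [0.3055, -0.2946, 0.2265]
tool_rot: [-3.141, 0.0, 0.114]
contact_force: [1.6, 0.3, 0.0]
opening: 0.0632
```

Request:
send_rows(
  series=[
    [0.022,-0.035,0,0,0,0,0.5],
    [0.022,-0.035,0,0,0,0,0.5],
    [0.02,-0.035,0,0,0,0,0.5],
    [0.02,-0.035,0,0,0,0,0.5],
    [0.0,-0.035,0,0,0,0,0.5],
  ],
)

```text
time: 0.98
tool_pos: [0.3707, -0.1111, 0.2268]
tool_rot: [3.141, -0.002, 0.116]
contact_force: [-0.3, 0.4, 0.1]
opening: 0.046
```

Run:
```python
from h import *
plan([0.384,0.160,0.22],6.6)
print(observe()['opening'],observe()['time'])
```

```text
at [ 0.3707 -0.1111  0.2268] shift(tool now) [ 0.0446 -0.2677  0.0068] shift(target axes) [ 0.0444 -0.2677  0.0068] rotvec [ 0.0004 -0.0019  0.0009]
0.04603053084706448 0.9833
```

Request:
send_rows(
  series=[
    [0.01,-0.038,0,0,0,0,0.5],
    [0.01,-0.038,0,0,0,0,0.5],
    [0.01,-0.038,0,0,0,0,0.5],
    [0.01,-0.038,0,0,0,0,0.5],
    [0.004,-0.038,0,0,0,0,0.5],
  ],
)

```text
time: 1.4
tool_pos: [0.3908, 0.0829, 0.2268]
tool_rot: [3.141, -0.001, 0.115]
contact_force: [1.4, 0.2, 0.6]
opening: 0.0462
```

Request:
send_rows(
  series=[
    [0,-0.038,0,0,0,0,0.5],
    [0,-0.038,0.01,0,0,0,0.5],
    [0,0,0.038,0,0,0,0.5],
    [0,0,0.038,0,0,0,0.5],
    [0,0,0.02,0,0,0,0.5],
  ],
)

```text
time: 1.82
tool_pos: [0.3794, 0.157, 0.1176]
tool_rot: [3.141, 0.004, 0.118]
contact_force: [-1.2, 0.2, -0.6]
opening: 0.0461
```

Run:
```python
from h import *
plan([0.384,0.160,0.103],6.6)
# distance finger front to face along crate x
r,t=R();c=np.array([.459,.169]);a=np.radians(6.6);x=np.array([np.cos(a),np.sin(a)]);y=np.array([-x[1],x[0]])
print('gap',(c-t[:2])@x-.035-.0095,'lat',(t[:2]-c)@y)
```

```text
at [0.3794 0.157  0.1176] shift(tool now) [ 0.0049 -0.0025  0.0146] shift(target axes) [ 0.0049 -0.0025  0.0146] rotvec [0.0005 0.0041 0.0028]
gap 0.03591525011144774 lat -0.0027856572492587564
```

Request:
send_rows(
  series=[
    [0,-0.0025,0.007,0,0,0,0.5],
    [0.01,0,0,0,0,0,0.5],
    [0.01,0,0,0,0,0,0.5],
    [0.006,0,0,0,0,0,0.5],
    [0,0,0,0,0,0,0.5],
  ],
)

```text
time: 2.23
tool_pos: [0.4105, 0.1621, 0.1152]
tool_rot: [-3.141, -0.005, 0.114]
contact_force: [-0.0, -0.4, -0.1]
opening: 0.0461
```

Request:
send_rows(
  series=[
    [0.003,0,0,0,0,0,0.5],
    [0.003,0,0,0,0,0,0.5],
    [0.003,0,0,0,0,0,0.5],
    [0.003,0,0,0,0,0,0.5],
    [0.003,0,0,0,0,0,0.5],
  ],
)

```text
time: 2.65
tool_pos: [0.4221, 0.1636, 0.1138]
tool_rot: [3.141, 0.001, 0.115]
contact_force: [-1.8, -0.1, 1.8]
opening: 0.0459
```

Request:
send_rows(
  series=[
    [0.003,0,0,0,0,0,0.5],
    [0.003,0,0,0,0,0,0.5],
    [0.003,0,0,0,0,0,0.5],
    [0.003,0,0,0,0,0,0.5],
    [0.003,0,0,0,0,0,0.5],
  ],
)

```text
time: 3.07
tool_pos: [0.4375, 0.1654, 0.1137]
tool_rot: [3.141, -0.0, 0.115]
contact_force: [-1.6, -0.4, 2.5]
opening: 0.0459
```

Run:
```python
from h import *
cap('scene','s1')
r,t=R();c=np.array([.459,.169]);a=np.radians(6.6);x=np.array([np.cos(a),np.sin(a)]);y=np.array([-x[1],x[0]])
print('gap',(c-t[:2])@x-.035-.0095,'lat',(t[:2]-c)@y,t)
```

```text
gap -0.023395321587327565 lat -0.0011506038207073142 [0.43816743 0.16543131 0.1137551 ]
```

View pics/s1.png

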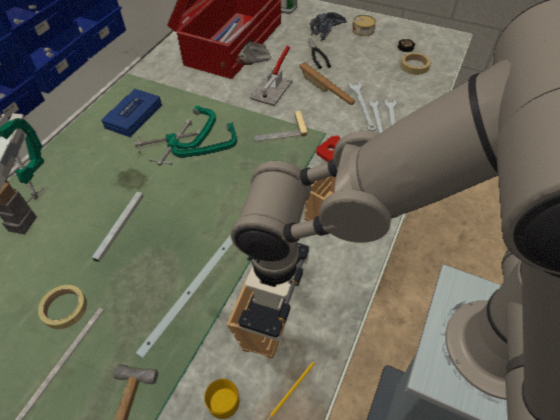

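Request:
send_rows(
  series=[
    [0.003,0,0,0,0,0,0.5],
    [0.003,0,0,0,0,0,0.5],
    [0.003,0,0,0,0,0,0.5],
    [0.003,0,0,0,0,0,0.5],
    [0.003,0,0,0,0,0,0.5],
  ],
)

```text
time: 3.53
tool_pos: [0.4525, 0.1671, 0.1137]
tool_rot: [3.142, -0.0, 0.115]
contact_force: [-1.6, -0.6, 1.4]
opening: 0.0459
```

Request:
send_rows(
  series=[
    [0.003,0,0,0,0,0,0.5],
    [0.003,0,0,0,0,0,0.5],
    [0.003,0,0,0,0,0,0.5],
    [0.003,0,0,0,0,0,0.5],
    [0.003,0,0,0,0,0,0.5],
  ],
)

```text
time: 3.95
tool_pos: [0.4673, 0.1688, 0.1137]
tool_rot: [3.142, -0.0, 0.115]
contact_force: [0.3, -0.2, 0.6]
opening: 0.046
```

Request:
send_rows(
  series=[
    [0.003,0,0,0,0,0,0.5],
    [0.003,0,0,0,0,0,0.5],
    [0.003,0,0,0,0,0,0.5],
    [0,0,0,0,0,0,0.5],
    [0,0,0,0,0,0,0.5],
  ],
)

```text
time: 4.37
tool_pos: [0.476, 0.1698, 0.1136]
tool_rot: [3.142, 0.0, 0.115]
contact_force: [0.4, -0.8, 0.3]
opening: 0.0459
```

Run:
```python
from h import *
cap('scene','s2')
r,t=R();print(t,observe()['contact_force'])
```

```text
[0.47568413 0.16975767 0.1135192 ] [-0.76717149 -0.21428586  0.23028128]
```

View pics/s2.png

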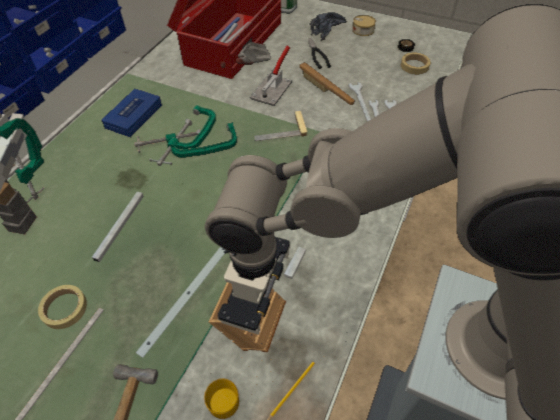

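Request:
send_rows(
  series=[
    [0.002,0,0,0,0,0,0.5],
    [0.002,0,0,0,0,0,0.5],
    [0,0,0,0,0,0,0.5],
    [0,0,0,0,0,0,0.5],
  ],
)

```text
time: 4.75
tool_pos: [0.4799, 0.1703, 0.1137]
tool_rot: [3.142, -0.0, 0.115]
contact_force: [-0.6, -0.3, -0.1]
opening: 0.0453
```

Run:
```python
from h import *
cap('scene','s3');cap('top','t3')
r,t=R();print(t,observe()['contact_force'])
a=cv2.imread('pics/s3.png')[220:380,180:340];b=cv2.imread('pics/t3.png')[150:310,130:290]
cv2.imwrite('pics/c3.png',cv2.resize(np.hstack([a,b]),None,fx=2.5,fy=2.5))
```

```text
[0.47979162 0.17026305 0.11367541] [ 0.10522225  0.68877137 -0.12864601]
```

View pics/c3.png

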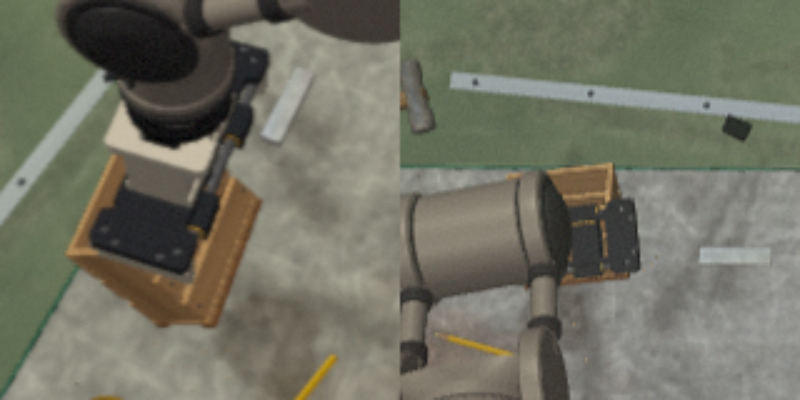

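Run:
```python
from h import *
for t in ['t3','s3']:
    P=cloud(load(t));Q=P[np.isfinite(P[...,0])]
    im=load(t)['color'].astype(int)
    m=(im[...,0]-im[...,2]>50)&(P[...,1]>.09)&(P[...,1]<.25)&(P[...,0]>.4)&(P[...,0]<.66)&(P[...,2]<.15)
    Q=P[m];print(t,len(Q),np.percentile(Q,[1,25,50,75,99],axis=0).round(3).tolist())
    for lo in np.arange(.44,.64,.02):
        q=Q[(Q[:,0]>lo)&(Q[:,0]<lo+.02)]
        if len(q)>3: print(round(lo,2),len(q),q[:,2].min().round(3),q[:,2].max().round(3))
```

```text
t3 317 [[0.443, 0.119, 0.046], [0.539, 0.137, 0.065], [0.552, 0.154, 0.083], [0.561, 0.173, 0.093], [0.571, 0.231, 0.127]]
0.44 29 0.043 0.059
0.48 4 0.097 0.109
0.5 4 0.111 0.119
0.52 42 0.051 0.135
0.54 151 0.057 0.121
0.56 84 0.083 0.103
s3 1346 [[0.436, 0.114, 0.026], [0.449, 0.157, 0.056], [0.46, 0.188, 0.068], [0.489, 0.222, 0.086], [0.564, 0.24, 0.109]]
0.44 617 0.034 0.077
0.46 286 0.015 0.102
0.48 47 0.01 0.111
0.5 16 0.035 0.107
0.52 30 0.064 0.117
0.54 199 0.079 0.106
0.56 79 0.088 0.097
```

Request:
send_rows(
  series=[
    [0.002,0,0,0,0,0,0.5],
    [0.002,0,0,0,0,0,0.5],
    [0,0,0,0,0,0,0.5],
    [0,0,0,0,0,0,0.5],
  ],
)

```text
time: 5.18
tool_pos: [0.4839, 0.1707, 0.1137]
tool_rot: [3.142, -0.0, 0.115]
contact_force: [-0.3, 0.2, -0.4]
opening: 0.0459
```

Run:
```python
from h import *
cap('scene','s4');cap('wrist','w4')
r,t=R();print(t,observe()['contact_force'])
a=cv2.imread('pics/s4.png')[220:380,180:340];b=cv2.imread('pics/w4.png')
a=cv2.resize(a,(420,420));cv2.imwrite('pics/c4.png',cv2.resize(np.hstack([a,b]),None,fx=.8,fy=.8))
```

```text
[0.48375385 0.17069937 0.11363217] [-4.11527832e-01  1.79117050e-01  1.03113645e-04]
```

View pics/c4.png

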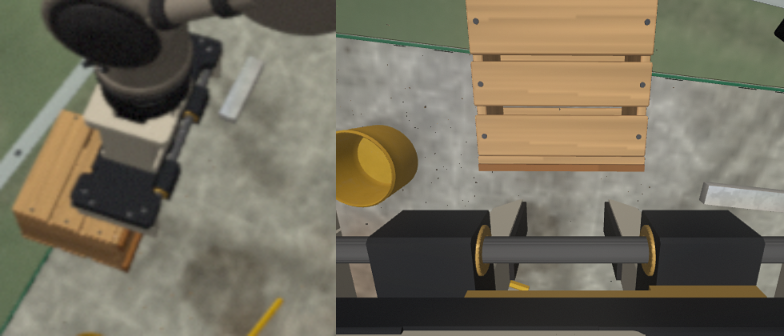

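Request:
send_rows(
  series=[
    [-0.03,0,-0.01,0,0,0,0.5],
    [-0.03,0,-0.03,0,0,0,0.5],
    [-0.02,0.02,-0.03,0,0,0,0.5],
    [-0.01,0.038,-0.01,0,0,0,0.5],
    [0,0.04,0,0,0,0,0.5],
  ],
)

```text
time: 5.7
tool_pos: [0.4054, 0.0631, 0.1959]
tool_rot: [3.141, -0.005, 0.119]
contact_force: [1.6, -0.5, -0.4]
opening: 0.0459
```

Request:
send_rows(
  series=[
    [0,0.04,0,0,0,0.1,0.5],
    [0,0.04,0,0,0,0.1,0.5],
    [0,0.04,0,0,0,0.1,0.5],
    [0,0.04,0,0,0,0,0.5],
    [0,0.04,0,0,0,0,0.5],
  ],
)

```text
time: 6.12
tool_pos: [0.3927, -0.137, 0.1934]
tool_rot: [3.141, -0.001, -0.185]
contact_force: [2.0, 0.2, -1.0]
opening: 0.046
```

Run:
```python
from h import *
plan([0.388,-0.181,0.2],-10.7)
cap('top','t5')
b=cv2.imread('pics/t5.png')[150:310,130:380];cv2.imwrite('pics/c5.png',cv2.resize(b,None,fx=3,fy=3))
```

```text
at [ 0.3927 -0.137   0.1934] shift(tool now) [ 0.0035  0.0441 -0.0066] shift(target axes) [ 0.0035  0.0441 -0.0066] rotvec [ 0.0002 -0.0006  0.0017]
```

View pics/c5.png

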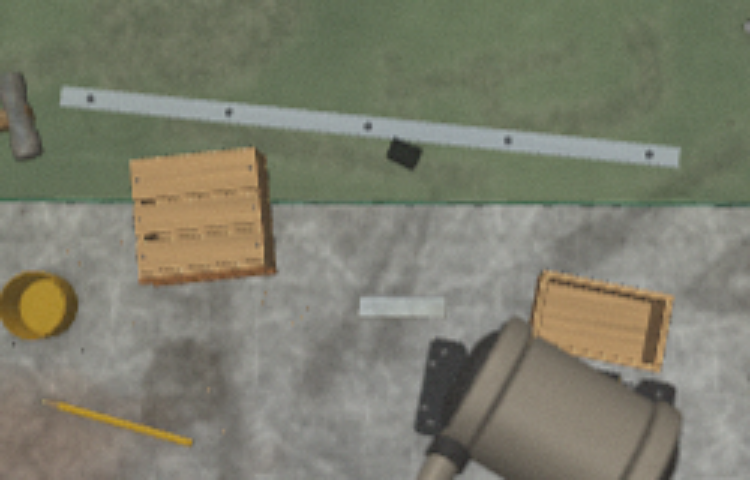

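The left crate lies flat on its back, seen from above at crop pixel (202,217), and the things around it haven't moved. On to the right crate.

Request:
send_rows(
  series=[
    [0,0.036,0,0,0,0,0.5],
    [0,0,0.04,0,0,0,0.5],
    [0,0,0.04,0,0,0,0.5],
    [0,0,0.006,0,0,0,0.5],
    [0,0,0,0,0,0,0.5],
  ],
)

```text
time: 6.58
tool_pos: [0.3853, -0.1694, 0.1057]
tool_rot: [-3.139, 0.005, -0.185]
contact_force: [0.2, -0.2, -0.6]
opening: 0.046
```

Run:
```python
from h import *
r,t=R();c=np.array([.462,-.195]);a=np.radians(-10.7);x=np.array([np.cos(a),np.sin(a)]);y=np.array([-x[1],x[0]])
print('gap',(c-t[:2])@x-.035-.0095,'lat',(t[:2]-c)@y,t)
```

```text
gap 0.03565564932206145 lat 0.010866045692324628 [ 0.3852555  -0.16944066  0.10570005]
```

Request:
send_rows(
  series=[
    [0,0.011,0,0,0,0,0.5],
    [0.01,0,0,0,0,0,0.5],
    [0.01,0,0,0,0,0,0.5],
    [0.008,0,0,0,0,0,0.5],
    [0.003,0,0,0,0,0,0.5],
  ],
)

```text
time: 7.0
tool_pos: [0.4173, -0.1877, 0.1083]
tool_rot: [3.14, -0.003, -0.184]
contact_force: [-1.4, -0.1, 1.6]
opening: 0.046
```

Request:
send_rows(
  series=[
    [0.003,0,0,0,0,0,0.5],
    [0.003,0,0,0,0,0,0.5],
    [0.003,0,0,0,0,0,0.5],
    [0.003,0,0,0,0,0,0.5],
    [0.003,0,0,0,0,0,0.5],
  ],
)

```text
time: 7.42
tool_pos: [0.4301, -0.1898, 0.1072]
tool_rot: [3.142, 0.0, -0.185]
contact_force: [-1.8, 0.6, 1.7]
opening: 0.0459
```

Request:
send_rows(
  series=[
    [0.003,0,0,0,0,0,0.5],
    [0.003,0,0,0,0,0,0.5],
    [0.003,0,0,0,0,0,0.5],
    [0.003,0,0,0,0,0,0.5],
    [0.003,0,0,0,0,0,0.5],
  ],
)

```text
time: 7.83
tool_pos: [0.445, -0.1927, 0.1072]
tool_rot: [3.141, -0.0, -0.185]
contact_force: [-1.0, 0.0, 1.3]
opening: 0.0463
```

Request:
send_rows(
  series=[
    [0.003,0,0,0,0,0,0.5],
    [0.003,0,0,0,0,0,0.5],
    [0.003,0,0,0,0,0,0.5],
    [0.003,0,0,0,0,0,0.5],
    [0.003,0,0,0,0,0,0.5],
  ],
)

```text
time: 8.25
tool_pos: [0.4598, -0.1954, 0.1072]
tool_rot: [3.141, -0.0, -0.185]
contact_force: [-0.1, 0.1, 1.3]
opening: 0.046
```

Run:
```python
from h import *
r,t=R();c=np.array([.462,-.195]);a=np.radians(-10.7);x=np.array([np.cos(a),np.sin(a)]);y=np.array([-x[1],x[0]])
print('gap',(c-t[:2])@x-.035-.0095,'lat',(t[:2]-c)@y,t)
```

```text
gap -0.04239819564613969 lat -0.0008051888445516984 [ 0.45978524 -0.19540095  0.1071815 ]
```

Request:
send_rows(
  series=[
    [0.003,0,0,0,0,0,0.5],
    [0.003,0,0,0,0,0,0.5],
    [0.003,0,0,0,0,0,0.5],
    [0.003,0,0,0,0,0,0.5],
    [0.003,0,0,0,0,0,0.5],
  ],
)

```text
time: 8.67
tool_pos: [0.4745, -0.1981, 0.1071]
tool_rot: [3.142, -0.0, -0.185]
contact_force: [-0.2, -0.3, 1.0]
opening: 0.0459
```

Request:
send_rows(
  series=[
    [0.003,0,0,0,0,0,0.5],
    [0.003,0,0,0,0,0,0.5],
    [0.002,0,0,0,0,0,0.5],
    [0,0,0,0,0,0,0.5],
    [0,0,0,0,0,0,0.5],
  ],
)

```text
time: 9.08
tool_pos: [0.482, -0.1995, 0.1071]
tool_rot: [3.142, 0.0, -0.185]
contact_force: [0.1, 0.5, -0.7]
opening: 0.0457
```

Request:
send_rows(
  series=[
    [0,0,0,0,0,0,0.5],
    [0,0,0,0,0,0,0.5],
    [0,0,0,0,0,0,0.5],
    [0,0,0,0,0,0,0.5],
    [0,0,0,0,0,0,0.5],
  ],
)

```text
time: 9.5
tool_pos: [0.482, -0.1995, 0.1072]
tool_rot: [3.142, -0.0, -0.185]
contact_force: [-0.6, -0.3, 0.3]
opening: 0.0458
```

Run:
```python
from h import *
cap('wrist','w6')
```

```text
(no output)
```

View pics/w6.png

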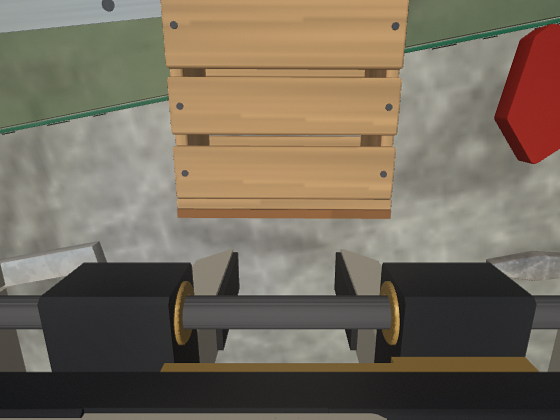

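The right crate is down too. I'll back off and look at the undersides.

Request:
send_rows(
  series=[
    [-0.03,0,-0.01,0,0,0,0.5],
    [-0.035,0,-0.03,0,0,0,0.5],
    [-0.03,0.02,-0.03,0,0,0,0.5],
    [-0.02,0.035,-0.03,0,0,0,0.5],
    [-0.01,0.04,-0.02,0,0,0,0.5],
  ],
)

```text
time: 9.97
tool_pos: [0.3532, -0.2594, 0.2163]
tool_rot: [3.141, -0.001, -0.182]
contact_force: [1.4, -0.4, -0.3]
opening: 0.046
```

Run:
```python
from h import *
cap('scene','s7');cap('wrist','w7');print(R()[1])
a=cv2.imread('pics/s7.png');cv2.imwrite('pics/c7.png',cv2.resize(a[150:400,180:380],None,fx=3,fy=2.4))
```

```text
[ 0.35417286 -0.2652471   0.21739763]
```

View pics/c7.png

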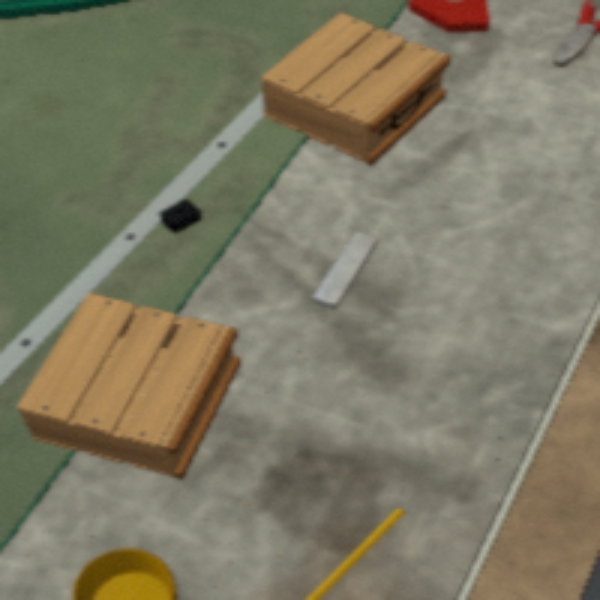

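Run:
```python
from h import *
a=cv2.imread('pics/s7.png')
cv2.imwrite('pics/c7b.png',np.hstack([cv2.resize(a[160:220,280:345],(390,360),interpolation=cv2.INTER_CUBIC),cv2.resize(a[280:350,210:275],(390,360),interpolation=cv2.INTER_CUBIC)]))
P=cloud(cap('top','t7'))
for zlo,zhi in [(0.055,0.085)]:
    m=((P[...,2]>zlo)&(P[...,2]<zhi)).astype(np.uint8)
    n,l,st,c=cv2.connectedComponentsWithStats(m)
    for i in range(1,n):
        Q=P[l==i]
        if st[i,4]>200 and .4<Q[:,0].mean()<.7 and abs(Q[:,1].mean())<.35:
            r=cv2.minAreaRect(Q[:,:2].astype(np.float32)*1000)
            print(np.round(r[0],1),np.round(r[1],1),round(r[2],1),np.median(Q[:,2]).round(4)); print(cv2.boxPoints(r).round(0).tolist())
```

```text
[557.9 180.4] [118.3 121.1] 6.2 0.0703
[[493.0, 234.0], [506.0, 114.0], [623.0, 127.0], [610.0, 247.0]]
[ 555.7 -212.9] [120.1 118.6] 79.1 0.0705
[[486.0, -261.0], [603.0, -283.0], [625.0, -165.0], [509.0, -143.0]]
```

View pics/c7b.png

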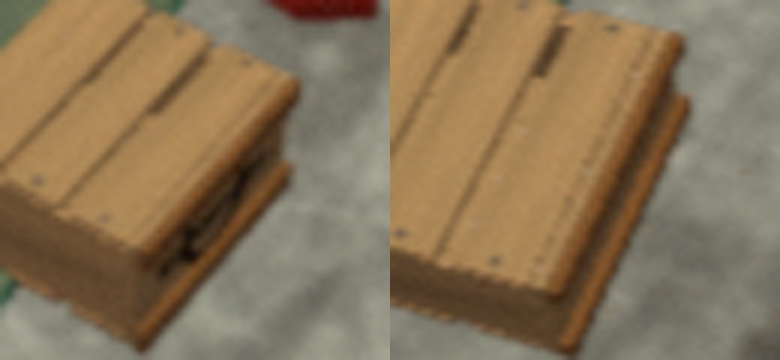

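View pics/t7.png

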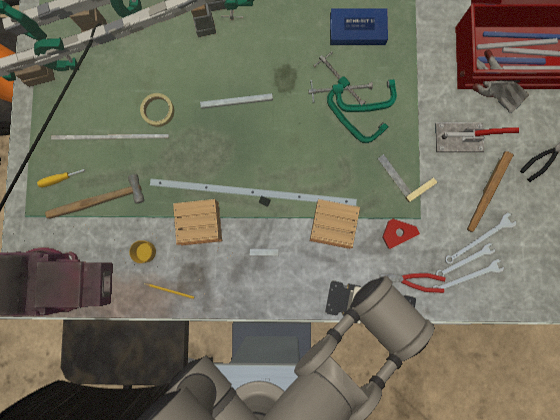

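The enlarged scene view settles it. The right crate's underside carries a dark ring and bar (left crop, around (215,215)), while the left crate's underside is bare (right crop). So the right crate is the stamped one. It lies 70 mm high, at yaw −10.9°, with the middle of its underside at (0.4975, −0.202). Before approaching I'll check that the way ahead is clear.

Run:
```python
from h import *
P=cloud(load('t7'))
m=(P[...,0]>.635)&(P[...,0]<.84)&(P[...,1]>-.36)&(P[...,1]<-.1)&(P[...,2]>.006)
print(m.sum()); 
if m.sum(): print(P[m][:,:2].min(0),P[m][:,:2].max(0))
plan([.438,-.191,.15],-10.9,15)
```

```text
975
[ 0.63629729 -0.35972269] [ 0.83994232 -0.10017705]
at [ 0.3544 -0.2627  0.2155] shift(tool now) [ 0.0684 -0.0863  0.0655] shift(target axes) [ 0.0493 -0.0863  0.081 ] rotvec [0.0025 0.2584 0.0015]
```

Run:
```python
from h import *
P=cloud(load('t7'))
z=cv2.medianBlur(P[...,2].astype(np.float32),5)
b=(P[...,0]>.635)&(P[...,0]<.84)&(P[...,1]>-.36)&(P[...,1]<-.1)
print(b.sum(),np.percentile(z[b],[1,25,50,75,95,99]))
m=b&(z>.012);print(m.sum(),P[m][:,:2].round(2).tolist()[:12])
cv2.imwrite('pics/c8.png',cv2.resize(cv2.imread('pics/t7.png')[100:260,290:440],None,fx=4,fy=3.7))
```

```text
5883 [nan nan nan nan nan nan]
204 [[0.84, -0.26], [0.84, -0.28], [0.84, -0.28], [0.84, -0.35], [0.84, -0.35], [0.84, -0.35], [0.84, -0.36], [0.84, -0.26], [0.84, -0.26], [0.84, -0.27], [0.84, -0.27], [0.84, -0.27]]
```

View pics/c8.png

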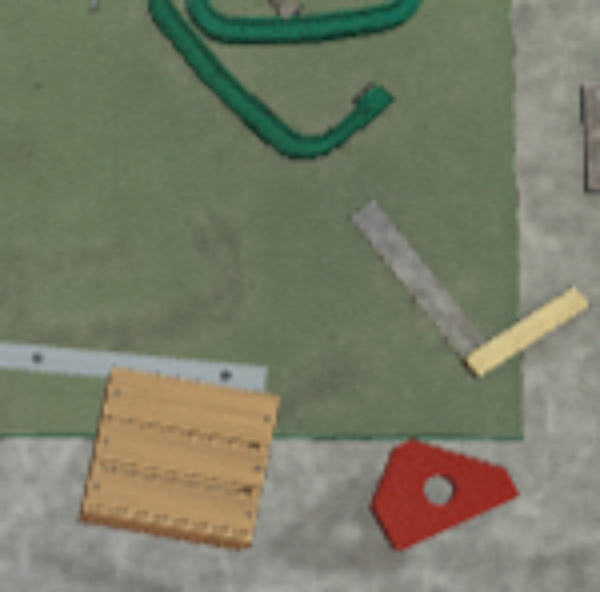

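Request:
send_rows(
  series=[
    [0.014,-0.017,0,0,0.087,0,0.5],
    [0.014,-0.017,0,0,0.087,0,0.5],
    [0.014,-0.017,0.005,0,0.085,0,0.5],
    [0.012,-0.017,0.02,0,0,0,0.5],
    [0.002,-0.01,0.02,0,0,0,0.5],
  ],
)

```text
time: 10.53
tool_pos: [0.4356, -0.1939, 0.1776]
tool_rot: [-3.142, -0.262, -0.184]
contact_force: [0.1, 0.1, -0.5]
opening: 0.046
```

Run:
```python
from h import *
plan([.438,-.191,.031],-10.9,15)
```

```text
at [ 0.4356 -0.1939  0.1776] shift(tool now) [-0.0361 -0.0033  0.1421] shift(target axes) [-0.0362 -0.0033  0.1421] rotvec [-0.0015  0.0002  0.0057]
```

Run:
```python
from h import *
d=load('t7');f=210/np.tan(np.radians(float(d['vfov']))/2)
def w(u,v,z):
    r=d['T'][:3,:3]@np.array([(u-d['cx'])/f,(v-d['cy'])/f,1]);o=d['T'][:3,3];return (o+r*(z-o[2])/r[2]).round(4)
for c in [(300,159),(285,155),(330,148),(270,135),(350,215)]: print(w(290+c[0]/4,100+c[1]/3.7,.01))
```

```text
[ 0.8002 -0.3095  0.01  ]
[ 0.8034 -0.2984  0.01  ]
[ 0.8093 -0.332   0.01  ]
[ 0.8199 -0.2873  0.01  ]
[ 0.7542 -0.3461  0.01  ]
```

Request:
send_rows(
  series=[
    [-0.009,0,0.034,0,0,0,0.5],
    [-0.009,-0.003,0.034,0,0,0,0.5],
    [-0.009,0,0.034,0,0,0,0.5],
    [-0.008,0,0.028,0,0,0,0.5],
    [0,0,0,0,0,0,0.5],
  ],
)

```text
time: 10.95
tool_pos: [0.431, -0.189, 0.0374]
tool_rot: [-3.136, -0.248, -0.185]
contact_force: [-1.0, 1.0, -0.1]
opening: 0.0453
```

Run:
```python
from h import *
plan([.438,-.191,.031],-10.9,15)
r,t=R();a=np.radians(-10.9);x=np.array([np.cos(a),np.sin(a)]);y=np.array([-x[1],x[0]])
M=np.array([.4975,-.202]);print('gap to foot plane',(M-t[:2])@x-.0092,'lat',(t[:2]-M)@y)
```

```text
at [ 0.431  -0.189   0.0374] shift(tool now) [0.0055 0.0008 0.008 ] shift(target axes) [0.0054 0.0007 0.008 ] rotvec [-0.0074  0.0139  0.0049]
gap to foot plane 0.058591427165659016 lat 0.00023424590447884813
```

Request:
send_rows(
  series=[
    [0.0116,0,0.0031,0,0,0,0.5],
    [0.0116,0,0.0031,0,0,0,0.5],
    [0.0116,0,0.0031,0,0,0,0.5],
    [0.006,0,0.0016,0,0,0,0.5],
    [0,0,0,0,0,0,0.5],
  ],
)

```text
time: 11.37
tool_pos: [0.4774, -0.2006, 0.0441]
tool_rot: [3.141, -0.261, -0.183]
contact_force: [0.2, 0.5, 0.6]
opening: 0.046
```

```bash
cat >> h.py <<'E'
def stat():
    r,t=R();print(t.round(4),r[:,2].round(3),np.round(observe()['contact_force'],1))
    a=np.radians(-10.9);x=np.array([np.cos(a),np.sin(a)]);y=np.array([-x[1],x[0]])
    M=np.array([.4975,-.202]);print('gap to foot plane',(M-t[:2])@x-.0092,'lat',(t[:2]-M)@y)
def crate(tag):
    P=cloud(cap('top',tag));m=((P[...,2]>.055)&(P[...,2]<.085)).astype(np.uint8)
    n,l,st,c=cv2.connectedComponentsWithStats(m)
    for i in range(1,n):
        Q=P[l==i]
        if st[i,4]>150 and .4<Q[:,0].mean()<.8 and abs(Q[:,1].mean())<.35:
            r=cv2.minAreaRect(Q[:,:2].astype(np.float32)*1000);b=cv2.boxPoints(r)/1000
            print(np.round(r[0],1),np.round(r[1],1),round(r[2],1),np.median(Q[:,2]).round(4))
            print([(p.round(4).tolist(),'s=%.4f'%(.9954*(p[0]-.6609-.0957*p[1]))) for p in b])
E
python3 -c "
from h import *
stat()"
```

```text
[ 0.4774 -0.2006  0.0441] [ 0.254 -0.048 -0.966] [0.2 0.5 0.6]
gap to foot plane 0.010760603203530537 lat -0.002410273112757718
```

Request:
send_rows(
  series=[
    [-0.003,0,0.011,0,0,0,0.5],
    [0,0,0,0,0,0,0.5],
    [0.0058,0,0.0016,0,0,0,0.5],
    [0.0048,0,0.0013,0,0,0,0.5],
    [0.0038,0,0.001,0,0,0,0.5],
  ],
)

```text
time: 11.78
tool_pos: [0.4912, -0.2036, 0.0321]
tool_rot: [3.141, -0.26, -0.185]
contact_force: [-2.1, -0.6, 0.2]
opening: 0.0459
```

```bash
python3 -c "
from h import *
stat()"
```

```text
[ 0.4912 -0.2036  0.0321] [ 0.253 -0.048 -0.966] [-2.1 -0.6  0.2]
gap to foot plane -0.003345096407737157 lat -0.0028016961174319598
```

Request:
send_rows(
  series=[
    [0.0048,-0.0005,0.0013,0,0,0,0.5],
    [0.0048,-0.0005,0.0013,0,0,0,0.5],
    [0.0048,-0.0005,0.0013,0,0,0,0.5],
    [0.0048,-0.0005,0.0013,0,0,0,0.5],
    [0.0048,-0.0005,0.0013,0,0,0,0.5],
  ],
)

```text
time: 12.2
tool_pos: [0.5157, -0.2054, 0.0313]
tool_rot: [-3.142, -0.259, -0.185]
contact_force: [-2.3, 0.6, 2.5]
opening: 0.0458
```

Request:
send_rows(
  series=[
    [0.0048,-0.0005,0.0013,0,0,0,0.5],
    [0.0048,-0.0005,0.0013,0,0,0,0.5],
    [0.0048,-0.0005,0.0013,0,0,0,0.5],
    [0.0048,-0.0005,0.0013,0,0,0,0.5],
    [0.0048,-0.0005,0.0013,0,0,0,0.5],
  ],
)

```text
time: 12.62
tool_pos: [0.5407, -0.2076, 0.0312]
tool_rot: [3.142, -0.259, -0.185]
contact_force: [-3.1, 0.2, 1.6]
opening: 0.046
```

```bash
python3 -c "
from h import *
stat();crate('t9')"
```

```text
[ 0.5407 -0.2076  0.0312] [ 0.252 -0.047 -0.967] [-3.1  0.2  1.6]
gap to foot plane -0.05267551523629305 lat 0.002681611023450797
[ 610.  -217.7] [120.3 109.5] 79.6 0.0705
[([0.5453000068664551, -0.2669999897480011], 's=-0.0896'), ([0.652999997138977, -0.28679999709129333], 's=0.0194'), ([0.6747000217437744, -0.16850000619888306], 's=0.0298'), ([0.5670999884605408, -0.14869999885559082], 's=-0.0793')]
[557.9 180.7] [118.7 121.4] 6.1 0.0703
[([0.49239999055862427, 0.23469999432563782], 's=-0.1901'), ([0.5054000020027161, 0.11400000005960464], 's=-0.1657'), ([0.6233000159263611, 0.1266999989748001], 's=-0.0494'), ([0.6104000210762024, 0.24740000069141388], 's=-0.0739')]
```

View pics/t9.png

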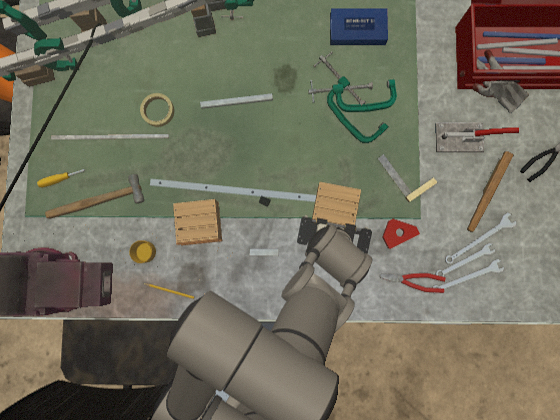

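The top view shows the crate, at about (337,203), sliding straight with the fingers behind it and nothing else disturbed. About 110 mm remain.

Request:
send_rows(
  series=[
    [0.0048,-0.0005,0.0013,0,0,0,0.5],
    [0.0048,-0.0005,0.0013,0,0,0,0.5],
    [0.0048,-0.0005,0.0013,0,0,0,0.5],
    [0.0048,-0.0005,0.0013,0,0,0,0.5],
    [0.0048,-0.0005,0.0013,0,0,0,0.5],
  ],
)

```text
time: 13.08
tool_pos: [0.5656, -0.2097, 0.031]
tool_rot: [3.142, -0.259, -0.185]
contact_force: [-3.1, 1.3, 0.4]
opening: 0.046
```

Request:
send_rows(
  series=[
    [0.0048,-0.0005,0.0013,0,0,0,0.5],
    [0.0048,-0.0005,0.0013,0,0,0,0.5],
    [0.0048,-0.0005,0.0013,0,0,0,0.5],
    [0.0048,-0.0005,0.0013,0,0,0,0.5],
    [0.0048,-0.0005,0.0013,0,0,0,0.5],
  ],
)

```text
time: 13.5
tool_pos: [0.5905, -0.2118, 0.0309]
tool_rot: [3.142, -0.259, -0.185]
contact_force: [-2.9, 0.9, 1.4]
opening: 0.0463
```

Request:
send_rows(
  series=[
    [0.0048,-0.0005,0.0013,0,0,0,0.5],
    [0.0048,-0.0005,0.0013,0,0,0,0.5],
    [0.0048,-0.0005,0.0013,0,0,0,0.5],
    [0.0048,-0.0005,0.0013,0,0,0,0.5],
    [0.0048,-0.0005,0.0013,0,0,0,0.5],
  ],
)

```text
time: 13.92
tool_pos: [0.6154, -0.2139, 0.0308]
tool_rot: [3.141, -0.259, -0.185]
contact_force: [-2.1, -0.3, 2.6]
opening: 0.0457
```

Request:
send_rows(
  series=[
    [0.0048,-0.0005,0.0013,0,0,0,0.5],
    [0.0048,-0.0005,0.0013,0,0,0,0.5],
    [0.0048,-0.0005,0.0013,0,0,0,0.5],
    [0.0048,-0.0005,0.0013,0,0,0,0.5],
    [0,0,0,0,0,0,0.5],
  ],
)

```text
time: 14.33
tool_pos: [0.6361, -0.2157, 0.0308]
tool_rot: [3.141, -0.26, -0.184]
contact_force: [-0.7, 0.2, -0.0]
opening: 0.0459
```

```bash
python3 -c "
from h import *
stat();crate('t10')"
```

```text
[ 0.6361 -0.2157  0.0308] [ 0.253 -0.048 -0.966] [-0.7  0.2 -0. ]
gap to foot plane -0.14786997553690612 lat 0.012721485183258347
[ 707.7 -226.1] [119.8 106. ] 79.6 0.0706
[([0.6446999907493591, -0.2754000127315521], 's=0.0101'), ([0.7490000128746033, -0.2946000099182129], 's=0.1157'), ([0.7706999778747559, -0.17679999768733978], 's=0.1261'), ([0.6664999723434448, -0.1574999988079071], 's=0.0205')]
[558.1 180.1] [118.5 120.5] 6.3 0.0702
[([0.4925000071525574, 0.23340000212192535], 's=-0.1898'), ([0.5058000087738037, 0.1136000007390976], 's=-0.1652'), ([0.6236000061035156, 0.1266999989748001], 's=-0.0492'), ([0.6103000044822693, 0.24650000035762787], 's=-0.0738')]
```

Request:
send_rows(
  series=[
    [0.0035,-0.0003,0.0009,0,0,0,0.5],
    [0.0035,-0.0003,0.0009,0,0,0,0.5],
    [0.0035,-0.0003,0.0009,0,0,0,0.5],
    [0.0035,-0.0003,0.0009,0,0,0,0.5],
    [0.0035,-0.0003,0.0009,0,0,0,0.5],
  ],
)

```text
time: 14.8
tool_pos: [0.6532, -0.2174, 0.0306]
tool_rot: [3.142, -0.259, -0.185]
contact_force: [-1.5, 0.3, -0.4]
opening: 0.0459
```

Request:
send_rows(
  series=[
    [0,0,0,0,0,0,0.5],
    [-0.01,0,-0.0026,0,0,0,0.5],
    [-0.03,0,-0.01,0,0,0,0.5],
    [-0.03,0,-0.02,0,0,0,0.5],
    [-0.03,0,-0.03,0,0,0,0.5],
  ],
)

```text
time: 15.22
tool_pos: [0.5408, -0.1959, 0.0637]
tool_rot: [-3.141, -0.256, -0.185]
contact_force: [-0.8, -0.8, 0.9]
opening: 0.0462
```

Request:
send_rows(
  series=[
    [-0.03,0,-0.03,0,0,0,0.5],
    [-0.035,0,-0.03,0,0,0,0.5],
    [-0.035,0,-0.02,0,0,0,0.5],
    [-0.02,0,-0.01,0,0,0,0.5],
    [0,0,0,0,0,0,0.5],
  ],
)

```text
time: 15.63
tool_pos: [0.4075, -0.1709, 0.1203]
tool_rot: [3.141, -0.259, -0.185]
contact_force: [0.4, -0.3, 0.5]
opening: 0.0461
```

```bash
python3 -c "
from h import *
stat();crate('t11');cap('scene','s11')
b=cv2.imread('pics/t11.png')[90:290,130:440];cv2.imwrite('pics/c11.png',cv2.resize(b,None,fx=2.5,fy=2.5))"
```

```text
[ 0.4075 -0.1709  0.1203] [ 0.252 -0.047 -0.967] [ 0.4 -0.3  0.5]
gap to foot plane 0.0850848059324026 lat 0.013527188012976614
[ 719.2 -227. ] [120.3 119.6] 79.5 0.0703
[([0.649399995803833, -0.2752000093460083], 's=0.0147'), ([0.7669000029563904, -0.296999990940094], 's=0.1339'), ([0.7889000177383423, -0.17870000004768372], 's=0.1445'), ([0.6714000105857849, -0.15690000355243683], 's=0.0254')]
[558.3 180.5] [118.9 120.7] 6.4 0.0701
[([0.4925000071525574, 0.2337999939918518], 's=-0.1899'), ([0.5059999823570251, 0.11389999836683273], 's=-0.1651'), ([0.6241000294685364, 0.12710000574588776], 's=-0.0487'), ([0.6105999946594238, 0.24709999561309814], 's=-0.0736')]
```

View pics/c11.png

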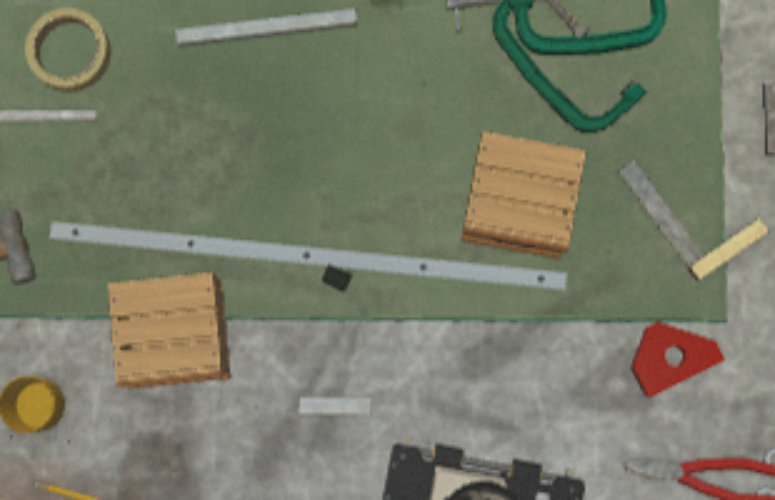

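View pics/s11.png

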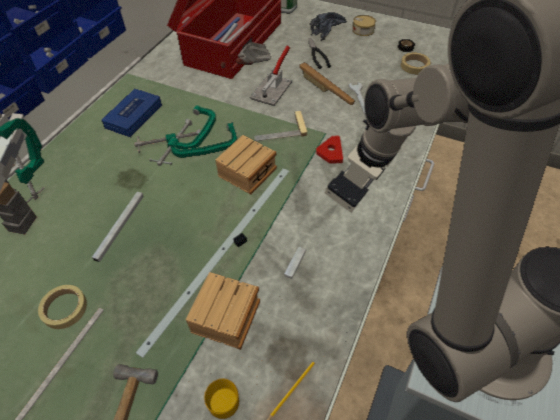

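The stamped crate is clear of the strip: its rear corners are about 15 and 25 mm past the far edge, with strip visible between the crate and the worktop edge. The plain crate hasn't moved since it fell, the things around are in place and the arm touches nothing.

```bash
python3 -c "
from h import *
print(workorder.hand_in())"
```

```text
the job is handed in; nothing more can be done
None
```

The job is done and handed in, at about 16 s of the 72 s allowed. I tipped the left crate onto its back, then the right one. The scene camera showed the ring-and-bar stamp under the right crate and nothing under the left. I then pushed the right crate, still on its back, past the strip.

**Stamped crate:** in the last top view it lies flat, 70 mm high. Its right and left rear corners are about 15 mm and 25 mm past the far edge of the strip, measured to about 2 mm. It kept its heading to within half a degree.

**Everything else:** the plain crate stayed within about 1 mm of where it fell. By eye in the last pictures, the offcut, rubber block, magnet and other things nearby had not moved. The arm was clear of everything at hand-in, and the forces I read during the pushes stayed under about 4 N.

**Check that did not work:** the depth check of the path ahead was unclear because of gaps in the depth picture. I checked the path in the colour picture instead; the nearest object was a clamp, expected to be about 35 mm from the crate's final position. No other check failed or disagreed.

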